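# Unlock an engraver's block, park its pin and index the bracket

## Robot

A 6-joint arm with a two-finger parallel gripper is mounted at the origin on the work surface. World frame = base frame: x ahead of the robot, y to its left, z up, the work surface at z = 0. Lengths are in mm, angles in rad, forces in N, time in s.
With the tool pointing down it reaches from about 350 to 975 mm from the base axis. Payload 7.1 kg.
Tool frame: the origin (TCP) lies between the finger pads; the fingertips stand 19 mm ahead of it and the grasp point (between the pads) is the TCP (ctrl.tcp_to_tips is the distance from the TCP to the fingertips, in mm); z points along the fingers, y is the line along which they close (so a half turn about z gives the same grasp; the last joint's range is limited). The gripper opens to 88 mm and grips with 3 to 60 N. Pads are 20 mm wide; open, the fingers measure 115 mm over their backs; the gripper's body (75 mm by 178 mm) begins 61 mm behind the grasp point.
Start: joints at [1.194, 0.423, 1.63, -0, 1.089, -0.019], TCP at [218.852, 585.413, 241.675] pointing down, gripper open.
Joint ranges: [-3, 3], [-0.9, 2.11], [0.09, 2.58], [-1.31, 4.45], [0.11, 2.69], [-2.54, 2.54]. Speed limits (rad/s): [2.39, 2.39, 3.01, 3.14, 3.14, 3.14].

## Interface

Orientations are given as a rotation vector (axis times angle).
In Python, from workcell import status, optics, ctrl gives the robot as it stands. The module is installed in compiled form; this text tells all that it offers.
- The arm moves only by the shell command python3 -m inch 'ROWS'. ROWS is JSON, a list that holds one entry, the list of rows, each a list of 7 numbers: the shift along the tool's x, y, z in mm, then the turn, a rotation vector about the tool's x, y, z in rad, then the opening in per cent of the stroke, from 0 (shut) to 100 (fully open). A call has 1 to 20 rows; each row is the pose to reach, as a shift and turn from the pose commanded when the call began, along the tool's axes at that moment; what a row does not reach only later rows make up. A row lasts 1/10 s, in which the tool goes at most 50 mm and 8.59 degrees, less where a joint would pass 70% of its speed; a pose out of reach is approached as far as the arm can. A call with a gripper value outside its range is refused whole. The fingers move at their own pace and stop on an object; the grip force is fixed at half the most. Time passes only in rows, so rows that repeat a pose let the fingers close. It gives the time, the measured TCP pose, the force, the opening and the grip force at its end, in the units of the state.
- status.get_obs(): the state, without advancing time (a new reading comes with each control period).
- optics.get_image(name): name is "side" or "top"; returns a dict with "frame" (420x560x3 uint8, red, green, blue), "fx", "fy", "cx", "cy" (pixels), "rvec" (rotation vector, rad) and "tvec" (3), from world to camera coordinates, as OpenCV has them. Camera axes: x right, y down, z forward; pixel columns grow to the right and rows downward; lengths in mm; the calibration is good to about 2 mm. A picture is of the moment at which its call begins. There is no depth.
- ctrl.close_job(): hands the job in; it is judged then, once.
The state is a dict: "t": time; "qpos": joint angles; "qvel": joint speeds; "joint_torque": joint torques, N m; "ee_pos": TCP position; "orientation": TCP orientation; "ft_force": force on the tool from outside, world axes, zero at the start; "moment": the same for the moment, N m; "width": finger opening in mm; "grasp_force": force on a finger pad.
Only numpy, scipy, OpenCV 4.12 (cv2) and the standard library are available. Lean on these libraries where they do the work, as an engineer would, in place of code of your own. Each camera call takes 0.05 s, during which the arm holds its last target. There are 200 camera calls.

## Task

Draw the slanted lock pin out of its sleeve on the engraver's block and park it in the open side notch of the dark steel parking stand, hanging upright by its collar and fully home in the notch. Only then turn the unlocked head so that the flat back of the brass bent bracket squarely faces the hand-rest bar. Leave the jar, the brush and the clay medallion where they are.

Things in the scene. Friction and masses are not known exactly. Their poses are not given: they have to be found in the camera images.
- vise: Engraver's block, fixed: dark round steel base 124 dia, 30 high. Origin: on its vertical turning axis, at bench height. Its +y points from the axis to the pin: there an upright (26 x 22, 81 to 103 out) carries a square sleeve 30 x 30 x 38 long, bore 16, leaning 35 degrees outwards (towards +y going up).
- bore (a point): Centre of the sleeve's upper mouth, on the bore's axis: 86 out along the block's +y and 99 above the bench.
- pin: Loose steel lock pin, 130 g, at first in the bore, its tip in a fork that locks the head. Origin: centre of the collar's underside; z runs up its axis. Shank 14 dia down to 70 below the origin, necked to 8 dia in the 12 just under the collar. Collar 26 dia, 6 thick. Draw it 72 or more along its axis to free it.
- tab (a point): Middle of the grip, 30 above the pin's origin on its axis; axes as the pin. Flat tab 10 thick (own y) x 24 wide (own x), from the collar (6) to 47 above the origin. At the start its thin direction lies in the plane of the lean, so the tool must lean 35 degrees with it.
- notch (a point): Pin's place in the parking notch, at the plate's upper face, 115 above the bench; the notch opens towards this point's -x. Dark steel plate on an upright: 6 thick, 50 wide; notch 12 wide (22 in the outermost 12), mouth 35 before this point, inner end 4 beyond. Only the pin's neck fits, so it goes in sideways; the collar then rests on the plate. Nothing stands above the plate.
- head (a joint): Turn of the head about the block's axis, rad: 0 locked as at the start, growing anticlockwise seen from above; range -0.3 to 2.0. It is stiff and stays where left. The needed turn is anticlockwise, between 0.6 and 1.3.
- face (a point): Centre of the brass bent bracket's flat back near its top, 18 from the turning axis, 128 above the bench; x is that face's outward normal. The leaf is 10 thick (8 to 18 from the axis), 44 wide, top at 140; its foot (top 87, screws to 91) lies on the other side, on the head's disc (80 dia, top 81). Pinch the leaf across its thickness from above to turn the head.
- rest: Fixed hand rest beside the head. Origin: on the block's turning axis at bench height; its +x points from the axis to the middle of the rest bar.
- rest_bar (a point): Middle of the inner upper edge of the hand-rest bar (steel, 80 long across the rest's x, 10 x 12 section, top at 98 above the bench), 45 from the turning axis.
- jar: Open glass jar 66 dia, 85 high, empty; origin under its centre. Leave alone.
- brush: Brush 170 long with a black handle, lying on the bench along its own x; leave alone.
- medallion: Fired clay disc 56 dia, 6 thick, lying on the bench; leave alone.
Things that resemble listed ones, but are neither listed nor needed, are in the scene too. What is shaped like the pin but green is not meant.

How it is judged:
By the outcome, as a careful person would: the job done as asked, in the order asked, and still so for the second after the job is handed in, with the robot touching nothing.
It also fails if it takes over 61 s, if anything falls off the work surface, if the arm or the gripper's body presses on something with over 40 N, if the wrist force passes 120 N, or if a joint passes its speed limit or range.

## Working session

There is one attempt and no reset: what is moved stays moved. The work goes in short steps, Python scripts to look and compute and a shell command to move; the robot and the scene stay as the last step left them, time stands still between calls to the robot, and variables do not carry over. Pictures are saved under pics/ and viewed, at most 10 in all, crops included, and the job is handed in when it is done.

```bash
mkdir -p pics; cat > h.py <<'E'
import numpy as np, cv2
from scipy.spatial.transform import Rotation as R
from workcell import status, optics, ctrl
def shot(n,fn,crop=None,s=1):
    d=optics.get_image(n); im=d["frame"][:,:,::-1]
    np.savez('pics/'+fn+'.npz',**d)
    if crop: x0,y0,x1,y1=crop; im=im[y0:y1,x0:x1]
    if s!=1: im=cv2.resize(im,None,fx=s,fy=s,interpolation=cv2.INTER_CUBIC)
    cv2.imwrite('pics/'+fn+'.png',im); return d
def ray(d,u,v):
    Rm=R.from_rotvec(np.ravel(d["rvec"])).as_matrix(); t=np.ravel(d["tvec"])
    c=-Rm.T@t; r=Rm.T@np.array([(u-d["cx"])/d["fx"],(v-d["cy"])/d["fy"],1]); return c,r/np.linalg.norm(r)
def atz(d,u,v,z):
    c,r=ray(d,u,v); return c+r*(z-c[2])/r[2]
def proj(d,P):
    Rm=R.from_rotvec(np.ravel(d["rvec"])).as_matrix(); p=np.atleast_2d(P)@Rm.T+np.ravel(d["tvec"])
    return np.c_[p[:,0]/p[:,2]*d["fx"]+d["cx"],p[:,1]/p[:,2]*d["fy"]+d["cy"]]
def tri(d1,p1,d2,p2):
    c1,r1=ray(d1,*p1); c2,r2=ray(d2,*p2)
    s=np.linalg.lstsq(np.c_[r1,-r2],c2-c1,rcond=None)[0]; a=c1+s[0]*r1;b=c2+s[1]*r2
    return (a+b)/2,np.linalg.norm(a-b)
E
python3 - <<'E'
from h import *
for n in("top","side"):
    d=shot(n,n+"0",s=1.42); print(n,d["fx"],d["cx"],d["cy"],ray(d,d["cx"],d["cy"]))
o=status.get_obs(); print(o)
E
```

```text
top 389.4251613108844 281.0133611657445 203.5544013601604 (array([450.8458575 ,  21.70997269, 956.82342127]), array([ 0.07729068, -0.01922736, -0.99682318]))
side 454.6085422855869 280.3264607152639 208.21471879366135 (array([  67.88370363, -433.5172071 ,  724.60877375]), array([ 0.50262133,  0.50643566, -0.7006388 ]))
{'t': 0.1, 'qpos': array([ 1.19400543e+00,  4.23805747e-01,  1.63061011e+00,  2.05609690e-05,
        1.08858421e+00, -1.90024987e-02]), 'qvel': array([ 0.00024822, -0.00182967, -0.00158013, -0.00056195,  0.0002759 ,
       -0.00180661]), 'joint_torque': array([-4.18222535e-04, -5.45611954e+01, -2.74323392e+01,  6.45024539e-02,
        1.87852298e-02, -6.33439669e-06]), 'ee_pos': array([218.6742785 , 584.98819717, 240.95496589]), 'orientation': array([-5.58982006e-01, -3.09116291e+00,  2.16178141e-03]), 'ft_force': array([-0.53101258,  0.33916593,  0.13115993]), 'moment': array([-0.04721708, -0.0399204 , -0.03976721]), 'grasp_force': 0.0, 'width': 87.48090132322987}
```

View pics/top0.png

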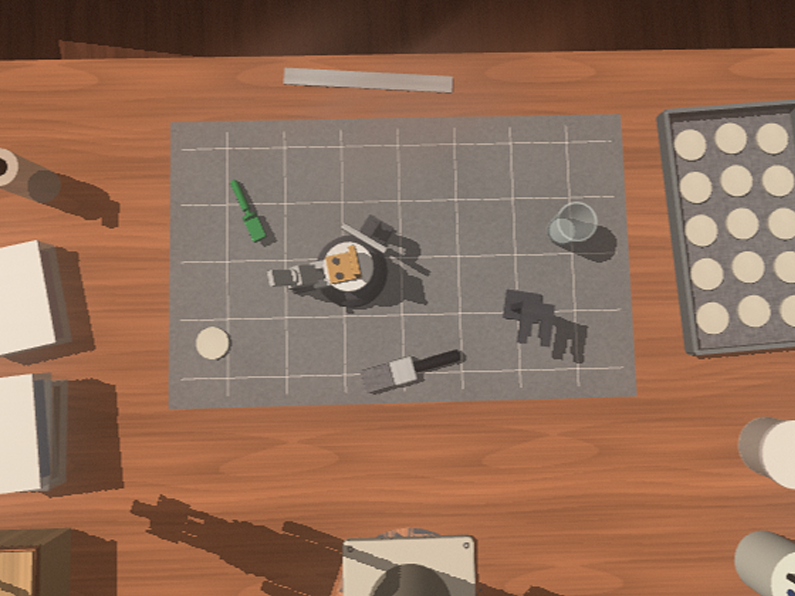

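View pics/side0.png

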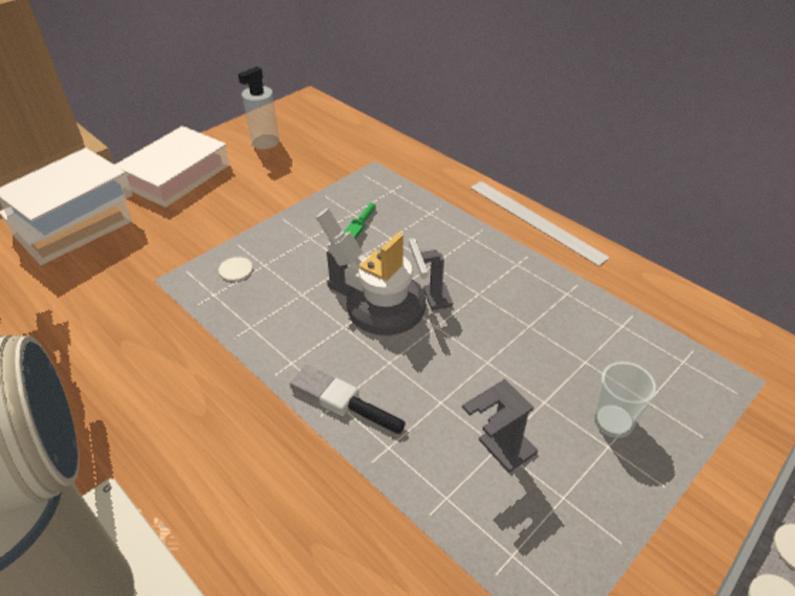

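The steel pin sits in the sleeve at top-view (285,278) and side-view (335,230). The lookalike is the green pin at top (247,212), side (360,220). The stand is at top (530,310), side (500,410), and the block is at top (350,270). I'll check this choice in one close crop.

```bash
python3 - <<'E'
from h import *
T=np.load('pics/top0.npz')["frame"][:,:,::-1]; S=np.load('pics/side0.npz')["frame"][:,:,::-1]
def c(im,x,y,w=100,h=75): return cv2.resize(im[y:y+h,x:x+w],(400,300),interpolation=cv2.INTER_CUBIC)
m=np.vstack([np.hstack([c(T,185,150,),c(T,340,190)]),np.hstack([c(S,222,145),c(S,300,260)])])
cv2.imwrite('pics/crop1.png',m)
E
```

```text
(no output)
```

View pics/crop1.png

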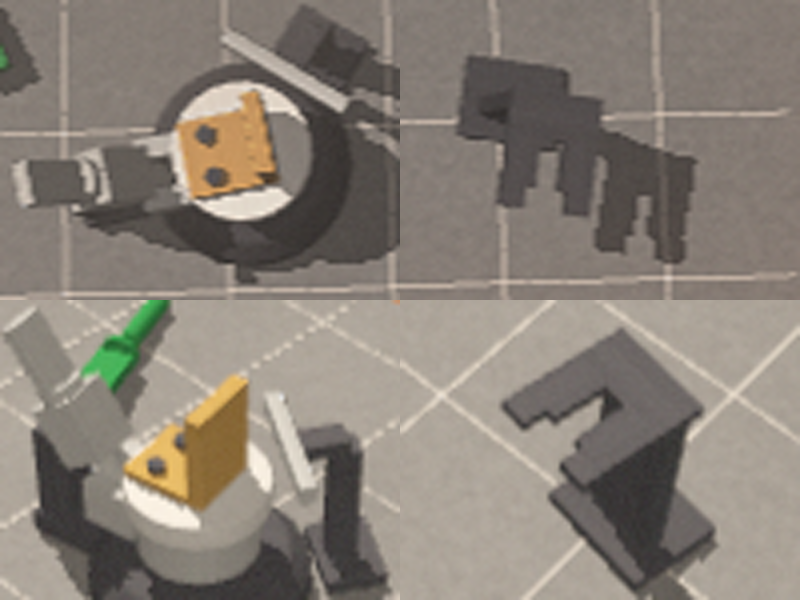

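The crop confirms the choice: the tab of the steel pin is in the sleeve at crop (14–78, 160–205) top and (30,330) side. The notch plate opens towards the robot, with prong tips at (497,205) and (590,215) in the top crop. Next I fit poses from these keypoints.

```bash
cat > fit.py <<'E'
from h import *
from scipy.optimize import least_squares
T=dict(np.load('pics/top0.npz'));S=dict(np.load('pics/side0.npz'))
A=np.radians(35)
def rt(x0,y0,u,v): return np.array([x0+(u+.5)/4-.5,y0+(v+.5)/4-.5])
t1=lambda u,v:(T,rt(185,150,u,v)); s1=lambda u,v:(S,rt(222,145,u,v-300))
t2=lambda u,v:(T,rt(340,190,u-400,v)); s2=lambda u,v:(S,rt(300,260,u-400,v-300))
def W(p,xy,yaw): p=np.atleast_2d(p).astype(float); return np.c_[p[:,:2]@R.from_euler('z',yaw).as_matrix()[:2,:2].T+xy,p[:,2]]
def tab(x,th,l): # vise frame, pin home
    return [x,86+l*np.sin(A)+th*np.cos(A),99+l*np.cos(A)-th*np.sin(A)]
def res(q,pts,xy,yaw): return np.concatenate([(proj(d,W(P,xy,yaw))[0]-px) for P,(d,px) in pts])
disc=[([0,0,81],t1(243,151))]
pin=[(tab(-12,5,47),t1(14,163)),(tab(12,5,47),t1(20,206))]
leaf=[([18,-22,140],t1(277,182)),([18,22,140],t1(259,91)),([18,-22,140],s1(189,411)),([18,22,140],s1(246,378))]
bar=[([45,40,98],t1(222,38)),([45,-40,98],t1(338,109)),([45,40,98],s1(265,397)),([45,-40,98],s1(300,493))]
pl=lambda L:[([-35,25,115],t2(497,205)),([-35,-25,115],t2(590,215)),([L,-25,115],t2(602,98)),([-35,25,115],s2(502,405)),([-35,-25,115],s2(577,487)),([L,25,115],s2(620,330)),([L,-25,115],s2(702,412))]
if __name__=="__main__":
    f=lambda q:np.concatenate([res(q,disc,q[:2],0),res(q,pin,q[:2],q[2]),res(q,leaf,q[:2],q[3]),res(q,bar,q[:2],q[4])])
    g=lambda q:res(q,pl(q[3]),q[:2],q[2])
    c=atz(T,*disc[0][1][1],81)[:2]; print('disc',c)
    best=min((least_squares(f,[*c,y,l,b],loss='soft_l1') for y in(0,1.5) for l in(-1.5,0) for b in(-.8,.8)),key=lambda r:r.cost)
    print(best.x.round(3),best.cost); print(f(best.x).reshape(-1,2).round(1).tolist())
    b=least_squares(g,[*atz(T,*rt(340,190,140,140),115)[:2],0,20]); print(b.x.round(3),g(b.x).reshape(-1,2).round(1).tolist())
E
python3 fit.py
```

```text
disc [557.22308952  84.475911  ]
[ 5.57095e+02  8.60270e+01  9.70000e-02 -1.45100e+00 -5.74000e-01] 32.18097391205478
[[-0.7, 0.1], [0.2, 6.2], [-2.5, -15.8], [-1.4, -1.9], [0.2, 0.3], [2.0, 4.1], [1.3, 1.2], [-0.6, 1.0], [1.0, 1.9], [0.1, -0.8], [0.0, -0.4]]
[ 4.60211e+02 -2.01875e+02 -1.72000e-01  2.94750e+01] [[-0.1, 0.6], [-0.5, 1.5], [0.2, 1.3], [0.0, -0.9], [1.5, -0.0], [0.2, -0.3], [0.3, -0.9]]
```

```bash
sed -i 's/tab(-12,5,47),t1(14/tab(12,5,47),t1(14/; s/tab(12,5,47),t1(20/tab(-12,5,47),t1(20/; s/(\[18,-22,140\],s1(189,411)),//' fit.py; python3 fit.py
python3 - <<'E'
from fit import *
im=np.load('pics/side0.npz')["frame"][:,:,::-1]
a=cv2.resize(im[145:205,222:302],(800,600),interpolation=cv2.INTER_CUBIC); cv2.imwrite('pics/crop2.png',a)
E
```

```text
disc [557.22308952  84.475911  ]
[ 5.56721e+02  8.52360e+01  1.82000e-01 -1.38100e+00 -5.65000e-01] 5.558728910869587
[[-0.3, 0.2], [-0.4, -0.2], [0.2, 0.2], [-0.4, -2.5], [-0.2, 0.0], [1.2, 0.9], [-0.5, 1.2], [1.3, 1.8], [-0.0, -0.7], [0.3, -0.3]]
[ 4.60211e+02 -2.01875e+02 -1.72000e-01  2.94750e+01] [[-0.1, 0.6], [-0.5, 1.5], [0.2, 1.3], [0.0, -0.9], [1.5, -0.0], [0.2, -0.3], [0.3, -0.9]]
```

View pics/crop2.png

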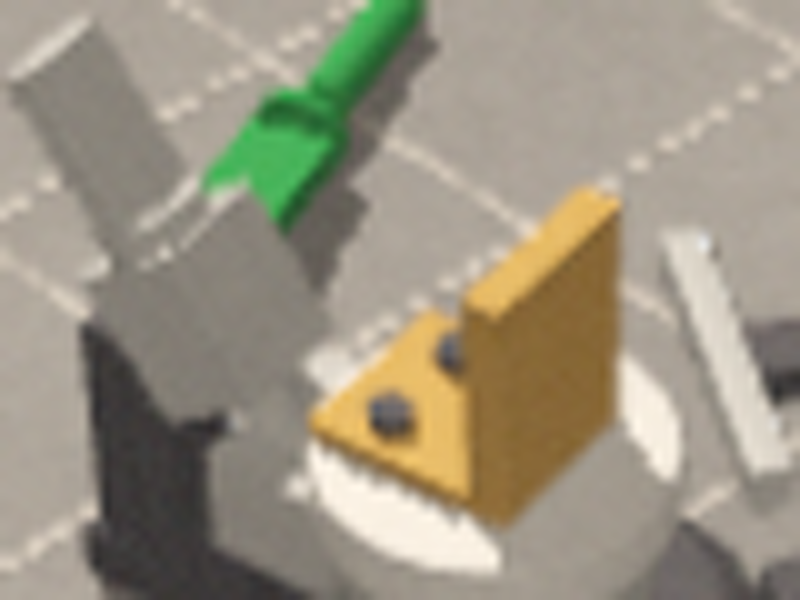

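Side crop at 10×: the leaf's back corners are at (498,322) and (622,203), its front corners at (463,300) and (588,188). The tab's inner top corners are at (15,84) and (97,22). I'll add these and refit.

```bash
python3 - <<'E'
s=open('fit.py').read()
s=s.replace('bar=[',"s3=lambda u,v:(S,np.array([222+(u+.5)/10-.5,145+(v+.5)/10-.5]))\nleaf=leaf[:2]+[([18,-22,140],s3(498,322)),([18,22,140],s3(622,203)),([8,-22,140],s3(463,300)),([8,22,140],s3(588,188))]\npin+=[(tab(-12,-5,47),s3(15,84)),(tab(12,-5,47),s3(97,22))]\nbar=[",1)
open('fit.py','w').write(s)
E
python3 fit.py
python3 - <<'E'
from fit import *
import fit
# independent unknown pin offset check / top of leaf in top view
E
```

```text
disc [557.22308952  84.475911  ]
[556.796  85.511 -37.503  -1.404  -0.568] 6.929336191117228
[[-0.5, 0.2], [-0.5, 0.6], [0.3, 0.9], [1.8, -0.7], [0.7, -0.2], [-0.7, -2.3], [-0.1, 0.1], [0.2, -0.1], [0.6, 0.3], [-0.3, 0.2], [0.0, 0.0], [-0.5, 1.1], [1.2, 1.9], [-0.0, -0.7], [0.2, -0.3]]
[ 4.60211e+02 -2.01875e+02 -1.72000e-01  2.94750e+01] [[-0.1, 0.6], [-0.5, 1.5], [0.2, 1.3], [0.0, -0.9], [1.5, -0.0], [0.2, -0.3], [0.3, -0.9]]
```

```bash
cat > plan.py <<'E'
from fit import *
V=np.array([556.8,85.5]); YV=.19; N=np.array([460.2,-201.9]); YN=-.172; YREST=-.568; YF=-1.39
a=W([0,np.sin(A),np.cos(A)],0,YV)[0]; th=W([0,np.cos(A),-np.sin(A)],0,YV)[0]
bore=W([0,86,99],V,YV)[0]
def frame(z,y): z=np.array(z,float);y=np.array(y,float); return R.from_matrix(np.c_[np.cross(y,z),y,z])
def go(p,Rt,msg=''):
    o=status.get_obs(); R0=R.from_rotvec(o["orientation"]); 
    print(msg,'shift',R0.inv().apply(p-o["ee_pos"]).round(1),'rot',(R0.inv()*Rt).as_rotvec().round(3),'p',np.round(p,1))
def wrist(p,Rt,q23):
    q1=np.arctan2(p[1],p[0]); M=(R.from_euler('z',q1)*R.from_euler('y',q23)).inv()*Rt*R.from_euler('z',-np.pi/2)
    return q1,M.as_euler('ZYZ').round(2)
E
python3 - <<'E'
from plan import *
for s in(1,-1):
    Rt=frame(-a,s*th); p=bore+30*a
    for q in(1.9,2.2): print(s,wrist(p+250*a,Rt,q))
    go(bore+100*a,Rt,'standoff'); go(p,Rt,'tab')
for s in (0,np.pi/2,np.pi,-np.pi/2):
    y=[np.cos(YN+s),np.sin(YN+s),0]; print('notch y az',s,wrist(np.r_[N,145],frame([0,0,-1],y),2.1))
print(status.get_obs()['qpos'])
E
```

```text
1 (np.float64(0.570866471662253), array([-0.56,  1.51, -1.08]))
1 (np.float64(0.570866471662253), array([-0.59,  1.26, -0.91]))
standoff shift [-417.  -227.    60.3] rot [ 0.594 -0.168 -0.53 ] p [529.7 226.3 180.9]
tab shift [-437.9 -261.2  117.7] rot [ 0.594 -0.168 -0.53 ] p [537.3 186.8 123.6]
-1 (np.float64(0.570866471662253), array([-0.56,  1.51,  2.07]))
-1 (np.float64(0.570866471662253), array([-0.59,  1.26,  2.23]))
standoff shift [-417.  -227.    60.3] rot [-0.221 -0.783  2.49 ] p [529.7 226.3 180.9]
tab shift [-437.9 -261.2  117.7] rot [-0.221 -0.783  2.49 ] p [537.3 186.8 123.6]
notch y az 0 (np.float64(-0.4134359069702879), array([-0.  ,  1.04, -0.24]))
notch y az 1.5707963267948966 (np.float64(-0.4134359069702879), array([ 0.  ,  1.04, -1.81]))
notch y az 3.141592653589793 (np.float64(-0.4134359069702879), array([0.  , 1.04, 2.9 ]))
notch y az -1.5707963267948966 (np.float64(-0.4134359069702879), array([-0.  ,  1.04,  1.33]))
[ 1.19400543e+00  4.23805747e-01  1.63061011e+00  2.05609690e-05
  1.08858421e+00 -1.90024987e-02]
```

```bash
python3 -m inch '[[[-100,-55,15,0.15,-0.04,-0.13,45],[-140,-75,20,0.3,-0.08,-0.26,45],[-200,-110,30,0.45,-0.13,-0.4,45],[-417,-227,60,0.594,-0.168,-0.53,45],[-417,-227,60,0.594,-0.168,-0.53,45],[-417,-227,60,0.594,-0.168,-0.53,45],[-417,-227,60,0.594,-0.168,-0.53,45],[-417,-227,60,0.594,-0.168,-0.53,45],[-417,-227,60,0.594,-0.168,-0.53,45],[-417,-227,60,0.594,-0.168,-0.53,45],[-417,-227,60,0.594,-0.168,-0.53,45],[-417,-227,60,0.594,-0.168,-0.53,45],[-417,-227,60,0.594,-0.168,-0.53,45],[-417,-227,60,0.594,-0.168,-0.53,45],[-417,-227,60,0.594,-0.168,-0.53,45]]]'
python3 - <<'E'
from plan import *
go(bore+100*a,frame(-a,th),'standoff');go(bore+30*a,frame(-a,th),'tab')
a1=shot("side","side1"); b=shot("top","top1")
f=lambda d,x,y:cv2.resize(d["frame"][y:y+105,x:x+70,::-1],(400,600),interpolation=cv2.INTER_CUBIC)
cv2.imwrite('pics/v1.png',np.hstack([f(a1,205,95),f(b,160,130)]))
for d,n in((a1,'s'),(b,'t')): print(n,proj(d,[status.get_obs()["ee_pos"],bore+30*a]))
E
```

```text
t: 1.6
ee_pos: [529.5, 227.9, 181.8]
orientation: [-0.281, 2.929, -0.921]
ft_force: [-0.1, 0.3, 1.2]
width: 39.3
grasp_force: 0.0
standoff shift [ 0.1 -0.8  1.6] rot [0.001 0.002 0.   ] p [529.7 226.3 180.9]
tab shift [ 0.2 -0.9 71.6] rot [0.001 0.002 0.   ] p [537.3 186.8 123.6]
s [[213.57023748 127.4227436 ]
 [231.37090573 156.43609188]]
t [[169.87840306 196.67487562]
 [196.20416241 195.27366038]]
```

View pics/v1.png

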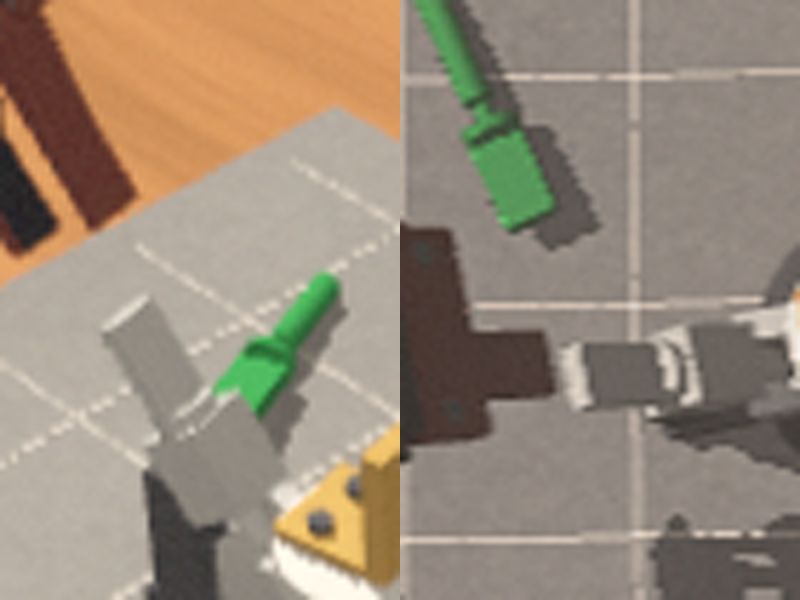

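The side view shows the open fingers at (72,232), in line with the tab at (150,360). In the top view the tab at (607,375) matches the prediction. Next I descend along the axis and grip.

```bash
python3 -m inch '[[[0,-1,25,0,0,0,45],[0,-1,45,0,0,0,45],[0,-1,60,0,0,0,45],[0,-1,71,0,0,0,45],[0,-1,71,0,0,0,45],[0,-1,71,0,0,0,45],[0,-1,71,0,0,0,0],[0,-1,71,0,0,0,0],[0,-1,71,0,0,0,0],[0,-1,71,0,0,0,0],[0,-1,71,0,0,0,0],[0,-1,71,0,0,0,0],[0,-1,71,0,0,0,0],[0,-1,71,0,0,0,0]]]'
```

```text
t: 3.1
ee_pos: [537.8, 186.3, 124.1]
orientation: [-0.278, 2.929, -0.921]
ft_force: [-0.7, 1.8, 0.8]
width: 10.2
grasp_force: 30.0
```

```bash
python3 -m inch '[[[0,0,-5,0,0,0,0],[0,0,-12,0,0,0,0],[0,0,-20,0,0,0,0],[0,0,-30,0,0,0,0],[0,0,-40,0,0,0,0],[0,0,-50,0,0,0,0],[0,0,-60,0,0,0,0],[0,0,-70,0,0,0,0],[0,0,-80,0,0,0,0],[0,0,-90,0,0,0,0],[0,0,-100,0,0,0,0],[0,0,-100,0,0,0,0],[0,0,-100,0,0,0,0]]]'
python3 - <<'E'
from plan import *
d=shot("side","side2"); x,y=160,70
cv2.imwrite('pics/v2.png',cv2.resize(d["frame"][y:y+105,x:x+130,::-1],(743,600),interpolation=cv2.INTER_CUBIC))
o=status.get_obs(); q=o["qpos"];print(q.round(2),q[1]+q[2])
E
```

```text
t: 4.4
ee_pos: [526.9, 242.3, 206.1]
orientation: [-0.279, 2.929, -0.922]
ft_force: [-0.5, 0.4, -1.2]
width: 10.2
grasp_force: 30.0
[ 0.67  0.55  1.65 -0.56  1.3  -0.84] 2.201600084132631
```

View pics/v2.png

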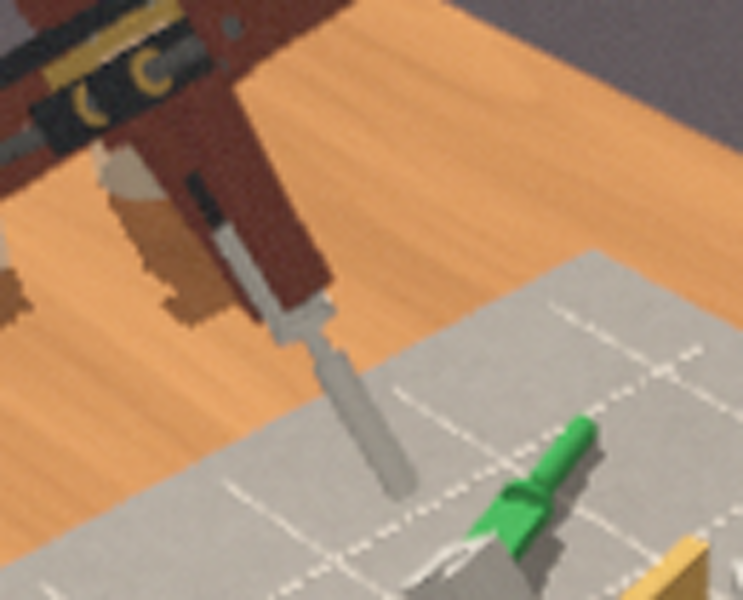

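The pin is fully clear of the sleeve, with its tip at (400,490). Now I carry it upright to a point before the notch.

```bash
python3 - <<'E'
from plan import *
nx=np.array([np.cos(YN),np.sin(YN),0]); Rt=frame([0,0,-1],nx)
P=np.r_[N,0]
o=status.get_obs(); go(o["ee_pos"]+[0,0,60],R.from_rotvec(o["orientation"]),'lift')
go(P-65*nx+[0,0,270],Rt,'wp1')
print(wrist(P-65*nx,Rt,2.1), (R.from_rotvec(o["orientation"]).inv()*Rt).magnitude())
E
```

```text
lift shift [ -0.  -34.4 -49.2] rot [0. 0. 0.] p [526.8 242.1 265.8]
wp1 shift [ 209.9 -365.1  176.7] rot [-0.405  0.587  1.864] p [ 396.2 -190.8  270. ]
(np.float64(-0.44878843897304677), array([-0.  ,  1.04, -0.28])) 1.995473465807927
```

```bash
python3 -m inch '[[[0,-12,-16,0,0,0,0],[0,-34,-49,0,0,0,0],[10,-50,-38,-0.03,0.04,0.13,0],[26,-75,-21,-0.06,0.08,0.26,0],[45,-105,0,-0.09,0.13,0.4,0],[65,-137,22,-0.12,0.17,0.54,0],[85,-168,44,-0.15,0.22,0.68,0],[105,-200,66,-0.18,0.26,0.82,0],[125,-232,88,-0.21,0.3,0.96,0],[145,-263,108,-0.24,0.35,1.1,0],[165,-295,130,-0.27,0.39,1.24,0],[183,-322,148,-0.3,0.43,1.38,0],[197,-345,163,-0.33,0.48,1.52,0],[206,-358,172,-0.36,0.52,1.66,0],[210,-365,177,-0.39,0.56,1.79,0],[210,-365,177,-0.405,0.587,1.864,0],[210,-365,177,-0.405,0.587,1.864,0],[210,-365,177,-0.405,0.587,1.864,0]]]'
python3 - <<'E'
from plan import *
nx=np.array([np.cos(YN),np.sin(YN),0]); Rt=frame([0,0,-1],nx); P=np.r_[N,0]
go(P-65*nx+[0,0,148],Rt,'wp2'); print(status.get_obs()["qpos"].round(2))
E
```

```text
t: 6.25
ee_pos: [396.0, -191.0, 270.4]
orientation: [2.402, 2.024, 0.0]
ft_force: [0.6, -0.6, -1.3]
width: 9.6
grasp_force: 30.0
wp2 shift [  0.4   0.  122.4] rot [0.001 0.001 0.002] p [ 396.2 -190.8  148. ]
[-0.48  0.11  1.99 -0.    1.04 -0.31]
```

```bash
python3 -m inch '[[[0,0,15,0,0,0,0],[0,0,40,0,0,0,0],[0,0,70,0,0,0,0],[0,0,95,0,0,0,0],[0,0,113,0,0,0,0],[0,0,122,0,0,0,0],[0,0,122,0,0,0,0],[0,0,122,0,0,0,0]]]'
python3 - <<'E'
from plan import *
a1=shot("side","side3"); b=shot("top","top3")
f=lambda d,x,y:cv2.resize(d["frame"][y:y+120,x:x+80,::-1],(400,600),interpolation=cv2.INTER_CUBIC)
cv2.imwrite('pics/v3.png',np.hstack([f(a1,298,230),f(b,335,165)]))
e=status.get_obs()["ee_pos"]; print(e)
nx=np.array([np.cos(YN),np.sin(YN),0]);P=np.r_[N,115]
for d,x,y in((a1,298,230),(b,335,165)): print(((proj(d,[e,e-[0,0,30],e-[0,0,100],P,P-35*nx])-[x,y]+.5)*5-.5).round(0).tolist())
E
```

```text
t: 7.05
ee_pos: [396.9, -190.7, 148.3]
orientation: [2.402, 2.023, 0.001]
ft_force: [0.5, -0.8, -1.1]
width: 9.4
grasp_force: 30.0
[ 397.03976925 -190.97029553  148.68461324]
[[123.0, 312.0], [117.0, 368.0], [105.0, 486.0], [270.0, 277.0], [187.0, 329.0]]
[[215.0, 465.0], [196.0, 461.0], [158.0, 452.0], [213.0, 313.0], [203.0, 393.0]]
```

View pics/v3.png

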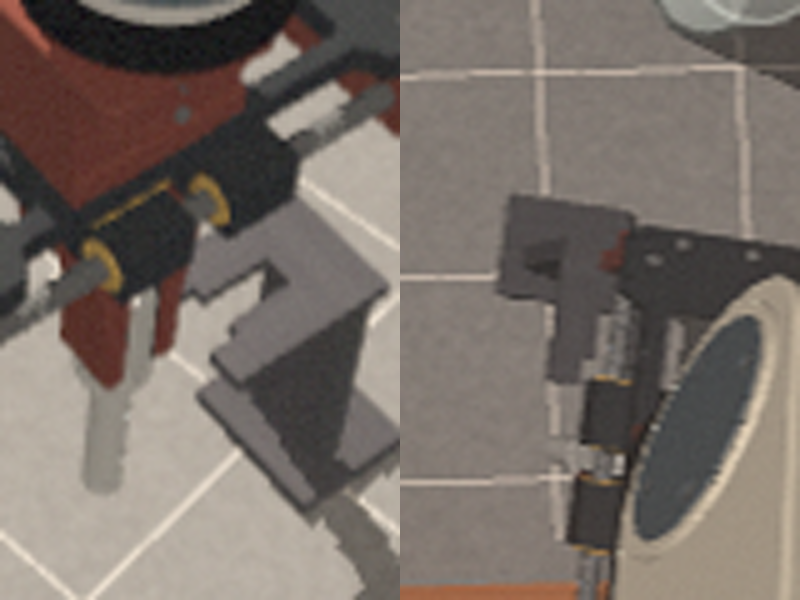

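The side view shows the pin hanging upright with its tip at (103,488), as predicted, and the notch's inner end at (275,275), also close to prediction. I slide it in gently and watch the force.

```bash
python3 -m inch '[[[0,8,0,0,0,0,0],[0,16,0,0,0,0,0],[0,23,0,0,0,0,0],[0,29,0,0,0,0,0],[0,34,0,0,0,0,0],[0,39,0,0,0,0,0],[0,43,0,0,0,0,0],[0,46,0,0,0,0,0],[0,46,0,0,0,0,0]]]' && python3 -m inch '[[[0,3,0,0,0,0,0],[0,6,0,0,0,0,0],[0,9,0,0,0,0,0],[0,11,0,0,0,0,0],[0,13,0,0,0,0,0],[0,15,0,0,0,0,0],[0,15,0,0,0,0,0]]]'
```

```text
t: 8.05
ee_pos: [442.0, -198.7, 147.7]
orientation: [2.404, 2.022, 0.001]
ft_force: [0.5, -0.2, -2.2]
width: 9.7
grasp_force: 30.0
t: 8.75
ee_pos: [456.7, -201.3, 147.8]
orientation: [2.404, 2.022, 0.001]
ft_force: [-0.2, -0.1, -1.6]
width: 9.8
grasp_force: 30.0
```

No contact so far. I continue until it touches the inner end.

```bash
python3 -m inch '[[[0,1,0,0,0,0,0],[0,2,0,0,0,0,0],[0,2,0,0,0,0,0]]]' && python3 -m inch '[[[0,1,0,0,0,0,0],[0,1.5,0,0,0,0,0],[0,1.5,0,0,0,0,0]]]' && python3 -m inch '[[[0,1,0,0,0,0,0],[0,1,0,0,0,0,0]]]'
```

```text
t: 9.05
ee_pos: [458.5, -201.6, 147.8]
orientation: [2.404, 2.022, 0.001]
ft_force: [0.6, -0.5, -1.2]
width: 9.8
grasp_force: 30.0
t: 9.35
ee_pos: [459.9, -201.8, 147.8]
orientation: [2.404, 2.022, 0.001]
ft_force: [0.7, 0.0, -1.2]
width: 9.7
grasp_force: 30.0
t: 9.55
ee_pos: [460.7, -201.9, 147.7]
orientation: [-2.404, -2.022, -0.001]
ft_force: [-0.3, -0.4, -0.4]
width: 9.7
grasp_force: 30.0
```

```bash
for i in 1 2; do python3 -m inch '[[[0,0.7,0,0,0,0,0],[0,0.7,0,0,0,0,0]]]' | sed -n '2p;4p'; done; python3 -m inch '[[[0,0.7,0,0,0,0,0],[0,0.7,0,0,0,0,0]]]'
```

```text
ee_pos: [460.9, -201.9, 147.6]
ft_force: [-2.6, 0.4, 0.2]
ee_pos: [461.1, -201.9, 147.5]
ft_force: [-5.2, 0.5, 2.1]
t: 10.15
ee_pos: [461.2, -201.9, 147.4]
orientation: [-2.402, -2.021, 0.002]
ft_force: [-6.8, 0.9, 3.2]
width: 10.0
grasp_force: 30.0
```

Contact with the inner end. I relax the push and lower the collar onto the plate.

```bash
python3 -m inch '[[[0,-1,0,0,0,0,0],[0,-1,1,0,0,0,0],[0,-1,1,0,0,0,0]]]'|sed -n '2p;4p'; python3 -m inch '[[[0,0,1,0,0,0,0],[0,0,1,0,0,0,0]]]'|sed -n '2p;4p';python3 -m inch '[[[0,0,1,0,0,0,0],[0,0,1,0,0,0,0]]]'|sed -n '2p;4p'
```

```text
ee_pos: [461.1, -201.8, 146.4]
ft_force: [-5.2, 0.8, -1.2]
ee_pos: [461.1, -201.8, 145.4]
ft_force: [-5.3, 1.3, -0.7]
ee_pos: [461.1, -201.8, 144.6]
ft_force: [-6.3, 1.2, 2.8]
```

```bash
python3 -m inch '[[[0,0,0.8,0,0,0,0],[0,0,0.8,0,0,0,0]]]'|sed -n '2p;4p'; python3 -m inch '[[[0,0,0,0,0,0,40],[0,0,0,0,0,0,40],[0,0,0,0,0,0,40],[0,0,0,0,0,0,40],[0,0,0,0,0,0,40]]]'|sed -n '2p;4,6p'
```

```text
ee_pos: [461.1, -201.8, 144.6]
ft_force: [-8.6, 1.0, 12.8]
ee_pos: [462.2, -202.2, 144.0]
ft_force: [-0.5, -0.6, 1.2]
width: 35.1
grasp_force: 0.0
```

```bash
python3 -m inch '[[[0,0,-10,0,0,0,40],[0,0,-30,0,0,0,40],[0,0,-60,0,0,0,40],[0,0,-100,0,0,0,40],[0,0,-120,0,0,0,40],[0,-40,-120,0,0,0,40],[0,-80,-120,0,0,0,40],[0,-80,-120,0,0,0,40]]]'|sed -n '2p;4,6p'
python3 - <<'E'
from plan import *
a1=shot("side","side4"); b=shot("top","top4")
f=lambda d,x,y:cv2.resize(d["frame"][y:y+120,x:x+80,::-1],(400,600),interpolation=cv2.INTER_CUBIC)
cv2.imwrite('pics/v4.png',np.hstack([f(a1,298,230),f(b,335,165)]))
print(status.get_obs()["ee_pos"])
E
```

```text
ee_pos: [378.8, -187.1, 264.0]
ft_force: [0.1, -0.0, 0.0]
width: 35.3
grasp_force: 0.0
[ 383.14465999 -188.67885113  264.90267621]
```

View pics/v4.png

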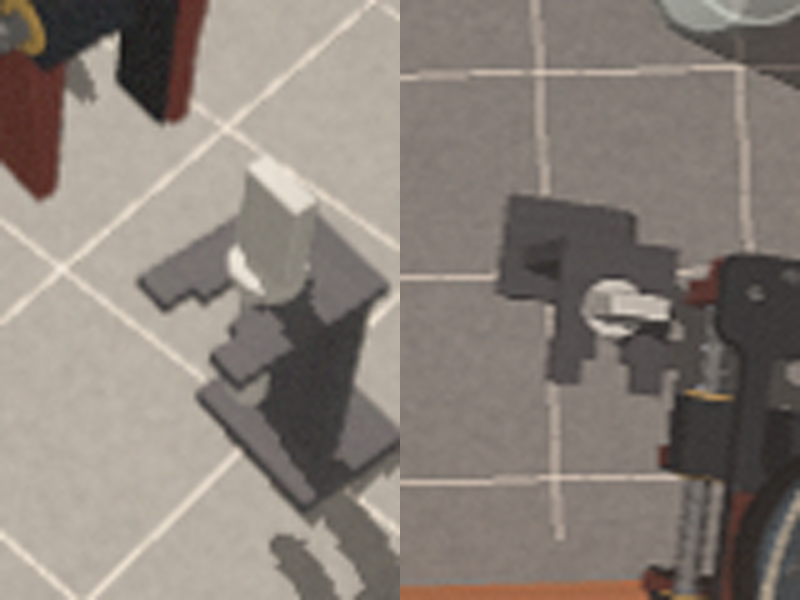

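The pin hangs upright with its collar on the plate at the notch's inner end, side (268,275). I refine the bar's direction and compute the approach to the leaf.

```bash
python3 - <<'E'
from plan import *
for d,(x0,y0,x1,y1),n in((T,(236,154,276,180),'t'),(S,(286,166,304,196),'s')):
    im=d["frame"][y0:y1,x0:x1].astype(int); g=im.min(2)
    if n=='t':
        for r in g[::3,::2]: print(*r)
    m=(g>(135 if n=='t' else 150)).astype(np.uint8)
    k,l,st,_=cv2.connectedComponentsWithStats(m); i=1+st[1:,4].argmax(); v,u=np.nonzero(l==i)
    p=np.array([atz(d,a_+x0,b_+y0,98)[:2] for a_,b_ in zip(u,v)]); c=p.mean(0); w,e=np.linalg.eigh(np.cov((p-c).T))
    ax=e[:,1]; print(n,len(p),'axis az',np.arctan2(ax[1],ax[0]),'len/wid',np.sqrt(12*w[::-1]),'c',c,'az axis->c',np.arctan2(*(c-V)[::-1]),np.linalg.norm(c-V))
Rt=frame([0,0,-1],[np.cos(YF),np.sin(YF),0]); c=np.r_[V+13*np.array([np.cos(YF),np.sin(YF)]),0]
go(c+[0,0,230],Rt,'above')
E
```

```text
115 115 134 111 116 116 114 114 112 117 115 92 86 89 85 98 119 117 115 112
115 116 124 135 108 117 111 116 115 113 99 86 87 86 85 79 70 85 100 119
114 115 136 172 162 158 115 117 115 93 85 87 87 83 80 56 67 84 80 82
113 113 125 127 100 164 169 162 157 75 85 86 87 82 58 59 61 60 58 61
120 116 107 85 83 79 75 122 177 165 163 129 77 72 58 56 61 63 60 61
82 81 81 78 78 76 78 74 73 77 168 174 165 169 73 78 82 61 59 72
110 198 194 194 195 203 138 202 199 84 75 67 109 182 171 168 138 61 72 118
194 192 193 194 199 90 93 93 201 197 200 84 77 62 70 159 180 174 96 69
206 188 141 106 93 96 97 80 120 120 112 212 90 56 70 59 55 78 72 72
t 138 axis az 1.0114796919676172 len/wid [80.26053088  8.80841273] c [600.39493481  59.87784875] az axis->c -0.531350294499984 50.56691582278001
s 317 axis az -2.454930924560484 len/wid [91.2111161  36.11221093] c [603.63910703  65.71095849] az axis->c -0.3997425031905862 50.84789190509533
above shift [287.8 128.3  35.2] rot [ 0.003 -0.002  1.217] p [559.1  72.7 230. ]
```

```bash
python3 -m inch '[[[30,13,3,0,0,0.13,40],[60,27,7,0,0,0.26,40],[95,42,11,0,0,0.4,40],[130,58,16,0,0,0.54,40],[165,74,20,0,0,0.68,40],[200,89,25,0,0,0.82,40],[235,105,29,0,0,0.96,40],[265,118,33,0,0,1.1,40],[288,128,35,0,0,1.217,40],[288,128,35,0,0,1.217,40],[288,128,35,0,0,1.217,40]]]'|sed -n '2,3p'
python3 - <<'E'
from plan import *
Rt=frame([0,0,-1],[np.cos(YF),np.sin(YF),0]); c=np.r_[V+13*np.array([np.cos(YF),np.sin(YF)]),0]
go(c+[0,0,126],Rt,'pinch'); print(status.get_obs()["qpos"].round(2))
E
```

```text
ee_pos: [559.2, 73.8, 228.8]
orientation: [-3.128, -0.29, -0.001]
pinch shift [ -0.3   1.1 102.8] rot [-0.    -0.001  0.004] p [559.1  72.7 126. ]
[0.11 0.35 1.78 0.   1.01 1.5 ]
```

```bash
python3 -m inch '[[[0,1,20,0,0,0,40],[0,1,50,0,0,0,40],[0,1,75,0,0,0,40],[0,1,92,0,0,0,40],[0,1,102,0,0,0,40],[0,1,102,0,0,0,40],[0,1,102,0,0,0,40]]]' && python3 -m inch '[[[0,0,0,0,0,0,0],[0,0,0,0,0,0,0],[0,0,0,0,0,0,0],[0,0,0,0,0,0,0],[0,0,0,0,0,0,0],[0,0,0,0,0,0,0],[0,0,0,0,0,0,0]]]'
python3 - <<'E'
from plan import *
o=status.get_obs(); y=R.from_rotvec(o["orientation"]).as_matrix()[:,1]; print(np.arctan2(y[1],y[0]),o["moment"],np.dot(o["ee_pos"][:2]-V,y[:2]))
E
```

```text
t: 14.25
ee_pos: [559.2, 72.0, 127.8]
orientation: [-3.128, -0.285, -0.003]
ft_force: [-0.0, 0.3, 1.0]
width: 35.4
grasp_force: 0.0
t: 14.95
ee_pos: [559.0, 72.7, 127.7]
orientation: [-3.128, -0.285, -0.003]
ft_force: [-0.9, 2.7, 6.0]
width: 9.8
grasp_force: 30.0
-1.388969441259754 [0.29452268 0.3625369  0.09875587] 13.01442467683712
```

```bash
python3 -m inch '[[[0.7,0,0,0,0,-0.05,0],[1.3,-0.1,0,0,0,-0.1,0],[2,-0.1,0,0,0,-0.15,0],[2.6,-0.3,0,0,0,-0.2,0],[2.6,-0.3,0,0,0,-0.2,0]]]'; python3 -c "
from plan import *
o=status.get_obs(); y=R.from_rotvec(o['orientation']).as_matrix()[:,1]; print(np.arctan2(y[1],y[0]),o['moment'])"
```

```text
t: 15.45
ee_pos: [561.5, 73.4, 127.7]
orientation: [-3.084, -0.598, -0.002]
ft_force: [-1.9, 1.1, 6.4]
width: 9.6
grasp_force: 30.0
-1.1877262515625242 [0.19204576 0.39642143 0.07908597]
```

```bash
python3 -m inch '[[[0.9,0,0,0,0,-0.07,0],[1.8,-0.1,0,0,0,-0.14,0],[2.7,-0.3,0,0,0,-0.21,0],[3.6,-0.5,0,0,0,-0.28,0],[4.5,-0.8,0,0,0,-0.35,0],[5.3,-1.1,0,0,0,-0.42,0],[6.1,-1.5,0,0,0,-0.49,0],[6.9,-2,0,0,0,-0.56,0],[7.6,-2.5,0,0,0,-0.62,0],[7.7,-2.5,0,0,0,-0.63,0],[7.7,-2.5,0,0,0,-0.63,0],[7.7,-2.5,0,0,0,-0.63,0]]]'; python3 -c "
from plan import *
o=status.get_obs(); y=R.from_rotvec(o['orientation']).as_matrix()[:,1]; print(np.arctan2(y[1],y[0]),o['moment'])"
```

```text
t: 16.65
ee_pos: [567.8, 78.4, 127.7]
orientation: [2.748, 1.522, 0.002]
ft_force: [-0.4, 0.9, 5.2]
width: 9.6
grasp_force: 30.0
-0.5592810568938179 [0.24321293 0.35680939 0.03033355]
```

Release, retreat upwards and look.

```bash
python3 -m inch '[[[0,0,0,0,0,0,40],[0,0,0,0,0,0,40],[0,0,0,0,0,0,40],[0,0,0,0,0,0,40],[0,0,-15,0,0,0,40],[0,0,-45,0,0,0,40],[0,0,-90,0,0,0,40],[0,0,-130,0,0,0,40],[0,0,-150,0,0,0,40]]]' | sed -n '2p;4,5p'
python3 -m inch '[[[-40,0,-10,0,0,0,40],[-85,0,-10,0,0,0,40],[-130,0,-10,0,0,0,40],[-175,0,-10,0,0,0,40],[-210,0,-10,0,0,0,40],[-220,0,-10,0,0,0,40],[-220,0,-10,0,0,0,40]]]'| sed -n '2p;4p'
python3 - <<'E'
from plan import *
a1=shot("side","side5"); b=shot("top","top5")
f=lambda d,x,y,w,h,W_,H:cv2.resize(d["frame"][y:y+h,x:x+w,::-1],(W_,H),interpolation=cv2.INTER_CUBIC)
cv2.imwrite('pics/v5.png',np.vstack([np.hstack([f(a1,222,140,80,60,400,300),f(b,200,140,80,60,400,300)]),np.hstack([f(a1,300,250,100,75,400,300),f(b,170,80,280,210,400,300)])]))
Z=YREST=-.56
for d,x,y in((a1,222,140),(b,200,140)): print(((proj(d,W([[18,-22,140],[18,22,140],[8,-22,140],[8,22,140]],V,-.56))-[x,y]+.5)*5-.5).round().tolist())
E
```

```text
ee_pos: [568.8, 78.5, 282.2]
ft_force: [-0.3, -0.0, -0.3]
width: 35.0
ee_pos: [450.5, -109.0, 287.9]
ft_force: [0.2, 0.8, -0.4]
[[302.0, 167.0], [278.0, 100.0], [277.0, 171.0], [254.0, 104.0]]
[[283.0, 213.0], [194.0, 160.0], [271.0, 234.0], [181.0, 181.0]]
```

View pics/v5.png

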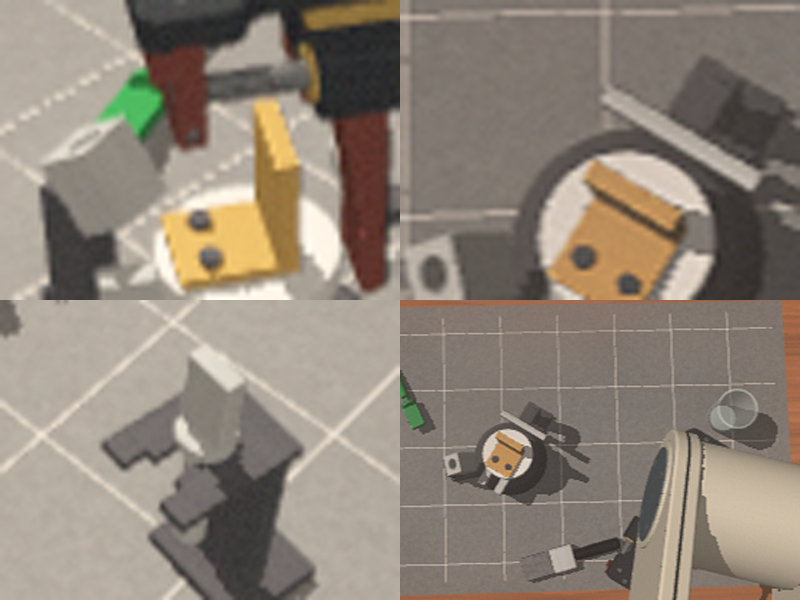

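The leaf's back edge (594,160)–(685,212) matches the prediction for a face square to the bar, and runs parallel to it. The pin is home in the notch, and the jar and brush are untouched. Handing in.

```bash
python3 -c "
from workcell import ctrl
print(ctrl.close_job())"
```

```text
the job is handed in; nothing more can be done
None
```

The lock pin hangs upright by its collar, fully home in the parking notch. After that I turned the head about 0.83 rad anticlockwise, so the bracket's flat back faces the hand-rest bar to within measurement error, and I handed the job in; no verdict was returned.

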